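# Level the rocking desk shelf and hold it down on its screw foot

### The job

The desk shelf under the loudspeaker has lost the pad of its left leg and rocks. Pull the yellow spirit level out of its snap-in tray and lay it on the bare part of the shelf, along the shelf's length; then, without dragging the shelf, take hold of the black knob at its right end, press that end down on its screw foot, firmly but not hard, and turn the knob until the bubble stands between the two lines. Finish while still holding the knob and pressing, the bubble centred and the level untouched, so that I can slip the new pad under the left leg; the loudspeaker, the pad and the other things on the desk stay where they are.

Things in the scene. Friction and masses are not known exactly. Their poses are not given: they have to be found in the camera images.
- desk_shelf: Loose dark-wood shelf, 1.6 kg: board 170 (x) x 460 (y) x 18 mm, top 75 mm over the desk when level. Origin on the desk below its middle; +y to the left (loudspeaker) end, -y to the knob end. It rocks on the middle leg (y = 0): the left leg ends 7 mm short, so it rests tipped 0.037 rad to the left, the screw foot clear of the desk. 5 N down on the knob tips it back, 10 to 25 N is firm
- shelf_spot (a point): point on the board's upper face, 55 mm right of its middle: a good place for the level's middle. The loudspeaker's near side is some 140 mm to the left of it, the knob's axis 142 mm to the right
- knob_top (a point): centre of the top of the black levelling knob, 33 mm across, 24 mm high, 6 to 10 mm above the board. Pressing brings it 3 to 7 mm down till its foot stands on the desk. Clockwise from above lengthens the foot and lifts this end of the board, 2 mm a rad (10 mrad of slope a rad); the knob itself keeps its height while pressed. It starts 0.7 to 1.8 rad too long; turning takes 0.06 N m
- level: pocket spirit level: aluminium sole 26 x 160 x 6 mm, yellow body 20 mm wide on it, black ends, 30 mm high in all, 190 g. Origin in the middle of its underside, y along its length. It starts in the tray on a floor 7 mm above the desk, held by four sprung nibs over the edges of its sole: a straight pull up of 8 to 13 N frees it within the first few mm
- bubble (a joint): place of the pale bubble (20 mm long) in the green vial, in m along the level's own +y, 0 when centred between the black lines (30 mm apart), stops at +-0.024. It goes to the high end, about 1.2 mm for each mrad of slope, and settles in about a second
- tool_tray: grey moulded tool tray, fixed, 160 (x) x 200 (y) mm, rims 18 mm high, origin under its middle; the level lies along y at x = -22 mm; an open finger scoop round the level's middle is 56 mm long (y) and 90 mm wide, floor at 7 mm; an orange screwdriver, under 40 mm high, lies fixed along y at x = +51 mm
- speaker: grey desktop loudspeaker, 99 x 92 x 204 mm, loose on the left half of the shelf, origin under its middle
- pad: new black rubber pad, a disc of 26 mm, 8 mm high, lying on the desk; leave it there
- clip_tin: round tin with a green lid, 69 mm, 27 mm high, loose; leave it
- tape: roll of brown tape lying flat, 93 mm, 48 mm high, loose; leave it
- foot: round rubber-soled steel foot of the levelling screw, 26 mm in diameter, 197 mm right of the board's middle; origin in the middle of its sole; on the desk it reads z = 0

How it is judged:
By the outcome, as a careful person would: the job done as asked, in the order asked, and still so for the second after the job is handed in, while the arm keeps its last pose, push and grip.
It also fails if it takes over 48 s, if anything falls off the work surface, if the arm or the gripper's body presses on something with over 40 N, if the wrist force passes 120 N, or if a joint passes its speed limit or range.

### The arm

A 6-joint arm with a two-finger parallel gripper is mounted at the origin on the work surface; the furniture and walls round the work are solid. World frame = base frame: x ahead of the robot, y to its left, z up, the work surface at z = 0. Lengths are in mm, angles in degrees, forces in N, time in s.
With the tool pointing down it reaches from about 300 to 850 mm from the base axis. Payload 4.2 kg.
Tool frame: the origin (TCP) lies at the very end of the fingers, on their centre line; the grasp point (between the pads) lies 19 mm behind it (env.tcp_to_grasp is the distance from the TCP to the grasp point, in mm); z points along the fingers, y is the line along which they close (so a half turn about z gives the same grasp; the last joint's range is limited). The gripper opens to 91 mm and grips with 3 to 60 N. Pads are 32 mm wide; open, the fingers measure 118 mm over their backs; the gripper's body (76 mm by 178 mm) begins 60 mm behind the grasp point.
Start: joints at [-64.687, 18.312, 89.639, -0, 72.044, -1.146], TCP at [256.203, -514.785, 213.976] pointing down, gripper open.
Joint ranges: [-177.97, 177.97], [-48.28, 115.42], [12.27, 149.76], [-77.06, 257.06], [2.81, 150.46], [-146.56, 146.56]. Speed limits (degrees/s): [147.25, 147.25, 180, 180, 180, 180].

### API

Orientations are given as [roll, pitch, yaw] about the fixed x, y, z axes, in that order (R = Rz(yaw) Ry(pitch) Rx(roll)).
In Python, from workcell import env gives the robot as it stands.
- The arm moves only by the tool move_arm, never from a script. Its argument "plan" is a list of rows, each a list of 3 entries, a list of its own where there are three numbers: the shift along the world's x, y, z in cm, then the turn about the world's z in degrees, then the closure, from 0 (fully open) to 1 (shut). In form: [[[x, y, z], turn, claw], ...]. A call has 1 to 5 rows; each row shifts and turns the commanded pose from where the row before left it; what a row does not reach is not made up. A row lasts 1/10 s, in which the tool goes at most 50 mm and 8.59 degrees, less where a joint would pass 70% of its speed; a pose out of reach is approached as far as the arm can. A call is refused whole if a number of a shift passes 5 or a number of a turn 8.59, either way. A call with a gripper value outside its range is refused whole. The fingers move at their own pace and stop on an object; "squeeze" is the grip in N (left out, the last holds). Time passes only in rows, so rows that do not move let the fingers close. It gives the time, the measured TCP pose, the force, the opening and the grip force at its end, in the units of the state.
- env.state(): the state, without advancing time (a new reading comes with each control period).
- env.grab_frame(name): name is "scene" or "side" or "wrist"; returns a dict with "frame" (400x640x3 uint8, red, green, blue), "z_map" (400x640 float32, mm along the optical axis (not along the pixel's ray), 0 where there is no reading), "fovy" (degrees; the focal length in pixels is half the picture's height over the tangent of half this angle, whatever the lens; pixels are square), "cx", "cy" (the principal point, pixels), "position" and "orientation" of the camera in the world. Camera axes: x right, y down, z forward; pixel columns grow to the right and rows downward; lengths in mm; the calibration is good to about 2 mm. A picture is of the moment at which its call begins.
- env.job_done(): hands the job in; it is judged then, once.
Trained networks look in a picture, given as the dict that the camera call returned (one of the last four; its "shot" number tells which), for a name from the list of things; names that differ only in an ending like _2 or _b are one class to them, and where a whole thing is asked for, a point or a joint stands for the part that bears it (a point fixed in the world has none). Each returns a list of dicts, best first, with "score" (0 to 1); they miss things now and then, are a little off and sometimes report something else, mostly with a low value. They report only what shows in the picture. A call takes as long as a camera call.
- env.search_frame(picture, label): "point" ([column, row] in pixels, amid what is visible of it).
- env.landmark_of(picture, label): "point" ([column, row] in pixels: a listed point, or the origin of a listed thing).
The state is a dict: "time_s": time; "qpos": joint angles; "qvel": joint speeds; "effort": joint torques, N m; "ee_pos": TCP position; "ee_rot": TCP orientation; "force": force on the tool from outside, world axes, zero at the start; "torque": the same for the moment, N m; "gripper_width": finger opening in mm; "gripper_force": force on a finger pad.
Only numpy, scipy, OpenCV 4.12 (cv2) and the standard library are available. Lean on these libraries where they do the work, as an engineer would, in place of code of your own. Each camera call takes 0.05 s, during which the arm holds its last target. There are 200 camera calls.

## Working session

There is one attempt and no reset: what is moved stays moved. The work goes in short steps, Python scripts to look and compute and a tool call to move; the robot and the scene stay as the last step left them, time stands still between calls to the robot, and variables do not carry over. Pictures are saved under pics/ and viewed, at most 10 in all, crops included, and the job is handed in when it is done.

Besides the shell and the picture viewer there is one more tool, called after "Emit:" as name(argument=value, ...), one argument or row to a line, values as JSON. move_arm: Moves the arm, as the interface text tells. Its arguments: {"type":"object","properties":{"plan":{"type":"array","items":{"type":"array"}},"squeeze":{"type":"number"}},"required":["plan"]}

```bash
mkdir -p pics; cat > h.py <<'E'
import numpy as np, cv2
from scipy.spatial.transform import Rotation as R
from workcell import env
def rot(o):
    o=np.array(o,float)
    if o.shape==(3,3): return o
    if o.size==4: return R.from_quat(o).as_matrix()
    return R.from_euler('xyz',o,degrees=True).as_matrix()
def f(p): return 200/np.tan(np.radians(p['fovy'])/2)
def ray(p,uv): return rot(p['orientation'])@np.array([(uv[0]-p['cx'])/f(p),(uv[1]-p['cy'])/f(p),1])
def at_z(p,uv,z):
    d=ray(p,uv); c=np.array(p['position']); return c+d*(z-c[2])/d[2]
def at_d(p,uv):
    u,v=int(round(uv[0])),int(round(uv[1])); w=p['z_map'][max(v-1,0):v+2,max(u-1,0):u+2]; w=w[w>0]
    return np.array(p['position'])+ray(p,uv)*np.median(w) if w.size else None
def save(p,n,s=1): cv2.imwrite('pics/'+n,cv2.cvtColor(p['frame'],cv2.COLOR_RGB2BGR))
E
python3 - <<'E'
from h import *
np.set_printoptions(precision=1,suppress=True)
for n in ['scene','side']:
    p=env.grab_frame(n); save(p,n+'0.png'); print(n,p['fovy'],p['position'],p['orientation'])
    for l in ['desk_shelf','shelf_spot','knob_top','level','tool_tray','speaker','pad','clip_tin','tape']:
        r=env.landmark_of(p,l)[:2]; print(l,[(np.round(q['point']),round(q['score'],2),at_d(p,q['point'])) for q in r])
print(env.state())
E
```

```text
scene 54.2016310842582 [ 72.3 554.8 814.3] [-137.7   -0.3 -134.3]
desk_shelf [(array([269., 242.]), 0.57, array([525.3, 257.5,  72.3]))]
shelf_spot [(array([284., 213.]), 0.73, array([567.1, 174.6,  74.2])), (array([321., 172.]), 0.37, array([578.4,  35.8, 111.8]))]
knob_top [(array([324., 170.]), 0.61, array([577.9,  23.6, 114. ]))]
level [(array([406., 179.]), 0.66, array([ 456.1, -187.3,   20.1]))]
tool_tray [(array([399., 176.]), 0.77, array([ 468.3, -170.7,   33.3]))]
speaker [(array([210., 267.]), 0.65, array([516.6, 408.9, 143.8]))]
pad [(array([294., 322.]), 0.57, array([364.4, 327.4,   6.6])), (array([270., 241.]), 0.23, array([527.1, 254.5,  72.8]))]
clip_tin [(array([336., 280.]), 0.62, array([366.1, 196. ,  25.6]))]
tape [(array([395., 236.]), 0.75, array([358.6, -18.5,  -0.6]))]
side 54.534525189717336 [934.7 842.8 463.6] [-112.3   -0.1  152.2]
desk_shelf [(array([335., 271.]), 0.59, array([629.1, 324.7,  71.4]))]
shelf_spot [(array([325., 229.]), 0.87, array([568.7, 177.5,  76.1]))]
knob_top [(array([291., 193.]), 0.68, array([585.6,  34.3, 111.8]))]
level [(array([294., 197.]), 0.72, array([582.5,  42.6, 105.8]))]
tool_tray [(array([289., 196.]), 0.55, array([591.5,  35.9, 106.9]))]
speaker [(array([383., 282.]), 0.72, array([604.4, 433.2, 107. ]))]
pad [(array([436., 270.]), 0.4, array([379.6, 330. ,   0.1]))]
clip_tin []
tape [(array([357., 211.]), 0.56, array([619. , 374.2, 207.9]))]
{'time_s': 1.0, 'qpos': array([-64.7,  18.3,  89.6,  -0. ,  72. ,  -1.1]), 'qvel': array([ 0. ,  0. ,  0.1, -0.1, -0.1, -0. ]), 'effort': array([  0. , -41.2, -23.2,   0.1,   0. ,   0. ]), 'ee_pos': array([ 256.2, -514.8,  214. ]), 'ee_rot': array([180. ,   0. ,  26.5]), 'force': array([-1. ,  0.1,  0.6]), 'torque': array([-0.1,  0. ,  0.1]), 'gripper_force': 0.0, 'gripper_width': 91.51093246593804}
```

View pics/scene0.png

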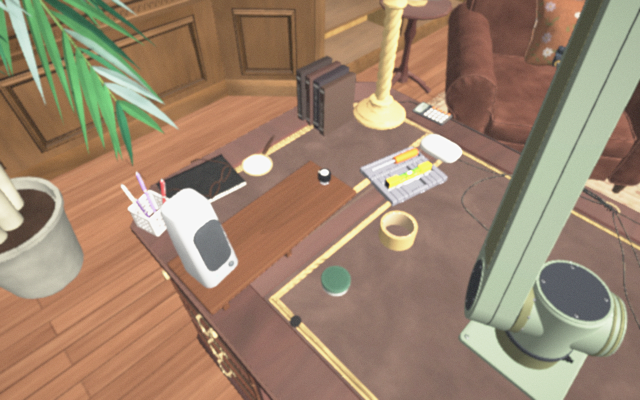

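```bash
python3 - <<'E'
from h import *
np.set_printoptions(precision=1,suppress=True)
p=env.grab_frame('scene')
H,W=p['z_map'].shape
vv,uu=np.mgrid[0:H,0:W]
D=np.stack([(uu-p['cx'])/f(p),(vv-p['cy'])/f(p),np.ones((H,W))],-1)@rot(p['orientation']).T
P=np.array(p['position'])+D*p['z_map'][...,None]
hsv=cv2.cvtColor(p['frame'],cv2.COLOR_RGB2HSV)
m=(hsv[...,0]>22)&(hsv[...,0]<34)&(hsv[...,1]>150)&(hsv[...,2]>100)&(p['z_map']>0)
n,lab,st,c=cv2.connectedComponentsWithStats(m.astype(np.uint8))
for i in range(1,n):
    if st[i,4]>40:
        q=P[lab==i]; r=cv2.minAreaRect(q[:,:2].astype(np.float32)); print('yellow',st[i],r,np.percentile(q[:,2],[5,50,95]))
# board top & knob
rg=(P[...,0]>400)&(P[...,0]<750)&(P[...,1]>-50)&(P[...,1]<340)
b=rg&(P[...,2]>62)&(P[...,2]<90)
q=P[b]; A=np.c_[q[:,:2],np.ones(len(q))]; print('plane',np.linalg.lstsq(A,q[:,2],rcond=None)[0]*[1000,1000,1]); print(cv2.minAreaRect(q[:,:2].astype(np.float32)))
k=rg&(P[...,2]>98)&(P[...,2]<125)&(P[...,1]<120); q=P[k]; print('knob',len(q),q.min(0),q.max(0),np.median(q,0),cv2.minEnclosingCircle(q[:,:2].astype(np.float32)))
t=(P[...,2]>10)&(P[...,2]<45)&(P[...,1]<-50)&(P[...,0]>350); q=P[t]; print('tray',cv2.minAreaRect(q[:,:2].astype(np.float32)))
np.save('P.npy',P)
E
```

```text
plane [  7.9 -31.3  76. ]
((569.298583984375, 169.09336853027344), (173.11012268066406, 344.2754821777344), 1.1773844957351685)
knob 134 [555.7  16.7  98.1] [588.2  49.9 114.7] [568.9  34.4 111. ] ((571.3193359375, 32.8605842590332), 17.088743209838867)
tray ((1302.375732421875, -952.071044921875), (1796.215087890625, 1911.9913330078125), 89.76609802246094)
```

The picture shows the tray with the yellow level at (409,176), the screwdriver beyond it at (400,158), the knob at (324,175), and bare board from (230,235) to (340,180). Next I move over the tray and look with the wrist camera.

Emit:
move_arm(
  plan=[
    [[2.3, 4.0, 1], 0, 0],
    [[2.3, 4.0, 1], 0, 0],
    [[2.3, 4.0, 1], 0, 0],
    [[2.3, 4.0, 1], 0, 0],
    [[2.3, 4.0, 1], 0, 0],
  ],
)

```text
time_s: 1.55
ee_pos: [371.8, -313.2, 264.5]
ee_rot: [180.0, -0.0, 26.4]
force: [0.8, 0.3, 0.1]
gripper_width: 91.5
gripper_force: 0.0
```

Emit:
move_arm(
  plan=[
    [[2.3, 4.0, 0], 0, 0],
    [[2.3, 4.0, 0], 0, 0],
    [[2.3, 4.0, 0], 0, 0],
    [[0, 0, 0], 0, 0],
    [[0, 0, 0], 0, 0],
  ],
)

```text
time_s: 2.05
ee_pos: [440.5, -194.1, 264.0]
ee_rot: [180.0, 0.0, 26.6]
force: [-0.4, 0.3, -0.3]
gripper_width: 91.2
gripper_force: 0.0
```

```bash
python3 - <<'E'
from h import *
np.set_printoptions(precision=1,suppress=True)
p=env.grab_frame('wrist'); save(p,'w1.png'); print(p['position'],p['orientation'],env.state()['ee_pos'],env.state()['ee_rot'])
for l in ['level','tool_tray','knob_top','shelf_spot','desk_shelf']:
    print(l,[(np.round(q['point']),round(q['score'],2),at_d(p,q['point'])) for q in env.landmark_of(p,l)[:2]])
    print(l,[(np.round(q['point']),round(q['score'],2),at_d(p,q['point'])) for q in env.search_frame(p,l)[:2]])
E
```

```text
[ 515.8 -155.9  434.6] [162.7   0.  -63.4] [ 440.1 -195.   264. ] [180.    0.   26.5]
level [(array([338., 140.]), 0.65, array([ 464.3, -199.6,   35.2]))]
level [(array([335., 139.]), 0.75, array([ 463.9, -197.1,   35.2]))]
tool_tray [(array([349., 126.]), 0.9, array([ 481.9, -207.3,    6.8]))]
tool_tray [(array([351., 118.]), 0.95, array([ 491.2, -205.2,    7.1]))]
knob_top []
knob_top []
shelf_spot [(array([164., 149.]), 0.43, array([355. , -19.5,   1.1]))]
shelf_spot [(array([153.,  10.]), 0.64, array([500. ,   5.4,  81.7]))]
desk_shelf [(array([337., 139.]), 0.26, array([ 464.8, -198.9,   34.9]))]
desk_shelf [(array([150.,  10.]), 0.96, array([498.3,   7.2,  81.8]))]
```

View pics/w1.png

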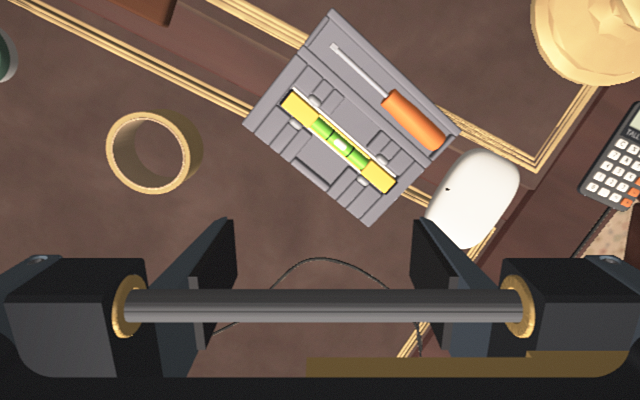

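The wrist picture shows the level's yellow body running from (285,95) to (395,188), with the vial and bubble at (340,143) and the screwdriver to its upper right. Next I measure its axis.

```bash
python3 - <<'E'
from h import *
np.set_printoptions(precision=1,suppress=True)
p=env.grab_frame('wrist')
F=p['frame'].astype(int); H,W=p['z_map'].shape
vv,uu=np.mgrid[0:H,0:W]
D=np.stack([(uu-p['cx'])/f(p),(vv-p['cy'])/f(p),np.ones((H,W))],-1)@rot(p['orientation']).T
P=np.array(p['position'])+D*p['z_map'][...,None]
win=(uu>240)&(uu<460)&(vv>60)&(vv<230)
m=win&(P[...,2]>31)&(P[...,2]<42)
hs=cv2.cvtColor(p['frame'],cv2.COLOR_RGB2HSV)
o=(hs[...,0]<18)&(hs[...,1]>120); y=win&(hs[...,0]>20)&(hs[...,0]<65)&(hs[...,1]>110)
for nm,mm in (('z',m&~o),('col',y)):
    n,lab,st,c=cv2.connectedComponentsWithStats(mm.astype(np.uint8))
    for i in range(1,n):
        if st[i,4]>60: print(nm,st[i],cv2.minAreaRect(P[lab==i][:,:2].astype(np.float32)),np.median(P[lab==i][:,2]))
t=win&(P[...,2]>12)&(P[...,2]<25); n,lab,st,c=cv2.connectedComponentsWithStats(t.astype(np.uint8)); i=1+np.argmax(st[1:,4]); print('tray',cv2.minAreaRect(P[lab==i][:,:2].astype(np.float32)))
E
```

```text
z [ 278   89  119  105 2174] ((461.5035400390625, -203.3582305908203), (159.51686096191406, 20.317106246948242), 76.09707641601562) 36.22731893555999
z [392 104  28  29  73] ((519.5882568359375, -257.3641357421875), (43.82656478881836, 3.032766103744507), 73.56889343261719) 32.140295489313075
col [ 281   91  113  101 2062] ((476.69970703125, -207.8062286376953), (152.811279296875, 50.850101470947266), 76.02195739746094) 36.01315195092181
tray ((482.5094299316406, -208.97244262695312), (200.5257568359375, 160.19509887695312), 76.14031982421875)
```

Emit:
move_arm(
  plan=[
    [[0.4, -0.2, -2], 8.5, 0.5],
    [[0.4, -0.2, -3], 8.5, 0.5],
    [[0.4, -0.2, -4], 8.5, 0.5],
    [[0.4, -0.1, -4], 8.5, 0.5],
    [[0.4, -0.1, -3], 8.5, 0.5],
  ],
)

```text
time_s: 3.15
ee_pos: [459.4, -202.5, 101.9]
ee_rot: [-179.9, -0.0, 69.3]
force: [-0.8, 0.1, -0.3]
gripper_width: 54.4
gripper_force: 0.0
```

Emit:
move_arm(
  plan=[
    [[0.14, -0.06, -2], 7.1, 0.5],
    [[0, 0, 0], 0, 0.5],
    [[0, 0, 0], 0, 0.5],
    [[0, 0, 0], 0, 0.5],
  ],
)

```text
time_s: 3.55
ee_pos: [462.6, -203.8, 85.4]
ee_rot: [179.8, 0.0, 76.0]
force: [-0.7, 0.2, 0.4]
gripper_width: 45.6
gripper_force: 0.0
```

```bash
python3 - <<'E'
from h import *
p=env.grab_frame('wrist'); save(p,'w2.png'); s=env.state(); print(s['ee_pos'],s['ee_rot'],s['gripper_width'])
for l in ['level','tool_tray']: print(l,[(np.round(q['point']),round(q['score'],2),at_d(p,q['point'])) for q in env.landmark_of(p,l)[:1]])
E
```

```text
[ 462.55715305 -203.82684299   85.47900337] [1.79818617e+02 3.26182937e-02 7.59785234e+01] 45.444890549270205
level [(array([321., 200.]), 0.87, array([ 463.67728052, -193.76388738,   35.15372059]))]
tool_tray [(array([351., 199.]), 0.74, array([ 482.5596263 , -208.05282196,    6.54242712]))]
```

View pics/w2.png

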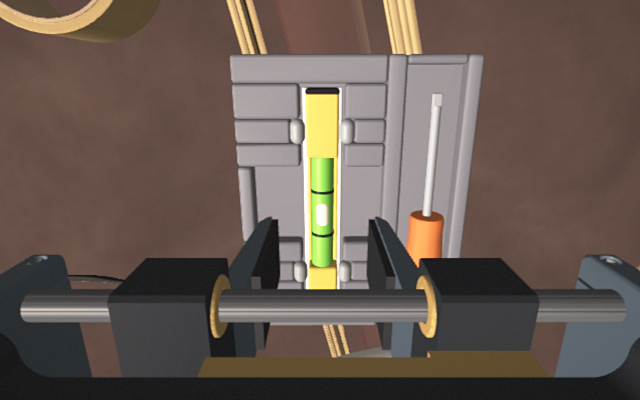

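The level is centred between the fingers (column 321, with the fingers at 275 and 375), and the screwdriver is clear to the right. I go down and grip.

Emit:
move_arm(
  plan=[
    [[-0.1, 0, -2], 0, 0.5],
    [[0, 0, -2.5], 0, 0.5],
    [[0, 0, -1.5], 0, 0.5],
    [[0, 0, -1.0], 0, 0.5],
    [[0, 0, 0], 0, 0.5],
  ],
  squeeze=40,
)

```text
time_s: 4.2
ee_pos: [460.1, -203.2, 13.4]
ee_rot: [-179.9, -0.0, 76.0]
force: [-0.5, -0.9, -1.1]
gripper_width: 45.8
gripper_force: 0.0
```

Emit:
move_arm(
  plan=[
    [[0, 0, 0], 0, 1],
    [[0, 0, 0], 0, 1],
    [[0, 0, 0], 0, 1],
    [[0, 0, 0], 0, 1],
    [[0, 0, 0], 0, 1],
  ],
  squeeze=40,
)

```text
time_s: 4.7
ee_pos: [461.9, -203.9, 14.8]
ee_rot: [179.8, 0.0, 76.1]
force: [1.8, -0.6, 3.5]
gripper_width: 19.7
gripper_force: 40.0
```

Emit:
move_arm(
  plan=[
    [[0, 0, 0.3], 0, 1],
    [[0, 0, 0.3], 0, 1],
    [[0, 0, 0.4], 0, 1],
    [[0, 0, 0.5], 0, 1],
    [[0, 0, 1.0], 0, 1],
  ],
)

```text
time_s: 5.2
ee_pos: [458.7, -202.6, 39.0]
ee_rot: [-179.7, -0.0, 76.1]
force: [-0.4, -0.1, -2.0]
gripper_width: 19.6
gripper_force: 40.0
```

Emit:
move_arm(
  plan=[
    [[0, 0, 2.5], 0, 1],
    [[0, 0, 3], 0, 1],
    [[0, 0, 4], 0, 1],
    [[0, 0, 3], 0, 1],
    [[0, 0, 0], 0, 1],
  ],
)

```text
time_s: 5.7
ee_pos: [462.3, -204.2, 169.0]
ee_rot: [179.5, 0.1, 76.1]
force: [0.1, -0.8, -2.2]
gripper_width: 19.8
gripper_force: 40.0
```

```bash
python3 - <<'E'
from h import *
p=env.grab_frame('wrist'); save(p,'w3.png'); s=env.state(); print(s['ee_pos'],s['ee_rot'],s['gripper_width'],s['force'])
p=env.grab_frame('scene')
for l in ['level']: print(l,[(np.round(q['point']),round(q['score'],2),at_d(p,q['point'])) for q in env.landmark_of(p,l)[:1]])
E
```

```text
[ 460.81503266 -203.56971875  166.41639104] [1.79788005e+02 5.00810217e-02 7.60616816e+01] 19.815668677629105 [ 0.07764847  0.99584979 -2.56404133]
level [(array([420., 138.]), 0.63, array([ 444.22378387, -183.71901798,  180.50604717]))]
```

View pics/w3.png

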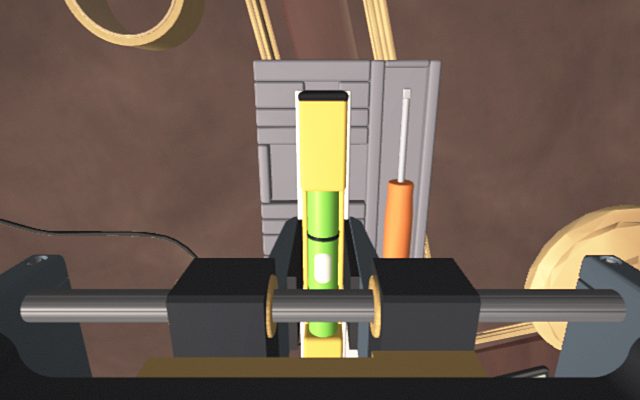

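The level hangs straight between the fingers, its far black end at (323,95), clear of the tray. I carry it to the shelf.

Emit:
move_arm(
  plan=[
    [[1.0, 3.0, 1.0], 1.5, 1],
    [[1.2, 4.4, 1.0], 1.6, 1],
    [[1.2, 4.4, 1.0], 2, 1],
    [[1.2, 4.4, 0], 2, 1],
    [[1.3, 4.4, 0], 2, 1],
  ],
)

```text
time_s: 6.35
ee_pos: [518.4, 4.3, 192.4]
ee_rot: [-179.8, 0.0, 85.2]
force: [1.5, -0.9, -2.3]
gripper_width: 19.4
gripper_force: 40.0
```

Emit:
move_arm(
  plan=[
    [[1.2, 4.4, 0], 2, 1],
    [[1.2, 4.4, 0], 2, 1],
    [[1.2, 4.4, 0], 2, 1],
    [[1.2, 4.0, 0], 0, 1],
    [[0, 0, 0], 0, 1],
  ],
)

```text
time_s: 6.85
ee_pos: [567.4, 179.1, 191.3]
ee_rot: [-179.8, -0.1, 91.4]
force: [-0.5, -0.5, -2.0]
gripper_width: 19.6
gripper_force: 40.0
```

```bash
cat > look.py <<'E'
from h import *
import sys
np.set_printoptions(precision=2,suppress=True)
def cloud(p):
    H,W=p['z_map'].shape
    vv,uu=np.mgrid[0:H,0:W]
    D=np.stack([(uu-p['cx'])/f(p),(vv-p['cy'])/f(p),np.ones((H,W))],-1)@rot(p['orientation']).T
    return np.array(p['position'])+D*p['z_map'][...,None]
def st():
    s=env.state(); print(s['time_s'],s['ee_pos'],s['ee_rot'],'F',s['force'],'T',s['torque'],s['gripper_width'],s['gripper_force'],'q6',s['qpos'][5])
E
python3 - <<'E'
from look import *
st()
for c in ['wrist','scene']:
    p=env.grab_frame(c); 
    if c=='wrist': save(p,'w4.png')
    P=cloud(p)
    for l in ['knob_top','shelf_spot','level']: print(c,l,[(np.round(q['point']),round(q['score'],2),at_d(p,q['point'])) for q in env.landmark_of(p,l)[:1]])
    b=(P[...,2]>62)&(P[...,2]<92)&(P[...,0]>440)&(P[...,0]<700)&(P[...,1]>-20)&(P[...,1]<330)
    n,lab,s_,_=cv2.connectedComponentsWithStats(b.astype(np.uint8)); i=1+np.argmax(s_[1:,4]); q=P[lab==i]
    A=np.c_[q[:,:2]-[568,175],np.ones(len(q))]; print('plane',np.linalg.lstsq(A,q[:,2],rcond=None)[0]*[1000,1000,1],cv2.minAreaRect(q[:,:2].astype(np.float32)))
    k=(P[...,2]>95)&(P[...,2]<125)&(abs(P[...,0]-570)<30)&(abs(P[...,1]-33)<30); q=P[k]
    if len(q): print('knob',len(q),cv2.minEnclosingCircle(q[q[:,2]>106][:,:2].astype(np.float32)),np.percentile(q[:,2],[50,90,98]))
E
```

```text
6.85 [567.41 179.1  191.27] [-179.8    -0.06   91.43] F [-0.46 -0.5  -1.97] T [-0.02 -0.06  0.  ] 19.59804936281515 39.99713838100433 q6 14.875778954234647
wrist knob_top []
wrist shelf_spot []
wrist level []
plane [ -0.39 -32.44  76.03] ((569.422119140625, 216.11367797851562), (170.7463836669922, 205.89028930664062), 1.3444024324417114)
knob 15 ((589.585205078125, 36.443302154541016), 0.047758881002664566) [102.21 106.04 106.86]
scene knob_top [(array([323., 173.]), 0.63, array([573.8 ,  34.61, 113.06]))]
scene shelf_spot [(array([285., 210.]), 0.89, array([571.23, 167.6 ,  75.61]))]
scene level [(array([285., 181.]), 0.92, array([545.59, 180.85, 205.24]))]
plane [  9.04 -31.5   74.97] ((569.3422241210938, 163.50741577148438), (172.85943603515625, 335.31884765625), 1.0852373838424683)
knob 144 ((571.4327392578125, 31.742645263671875), 17.608518600463867) [110.79 113.48 114.39]
```

View pics/w4.png

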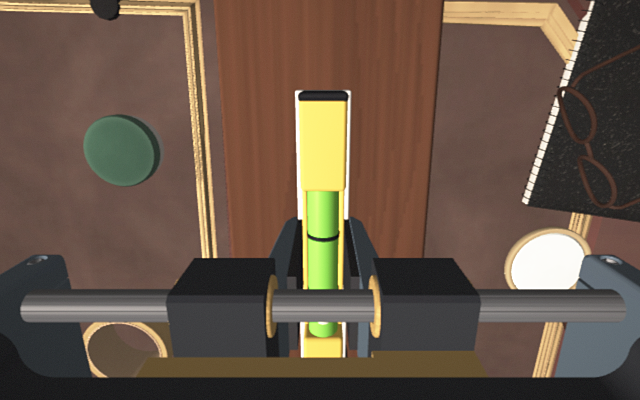

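The level lies along the board, centred across it, with the board edges at columns 225 and 435. I lower it.

Emit:
move_arm(
  plan=[
    [[0, 0, -2.5], 0, 1],
    [[0, 0, -3], 0, 1],
    [[0, 0, -2.5], 0, 1],
    [[0, 0, -1.0], 0, 1],
    [[0, 0, 0], 0, 1],
  ],
)

```text
time_s: 7.75
ee_pos: [566.8, 173.9, 102.9]
ee_rot: [-179.8, 0.0, 91.1]
force: [0.5, -0.0, -2.4]
gripper_width: 19.8
gripper_force: 40.0
```

Emit:
move_arm(
  plan=[
    [[0, 0, 0], 0, 1],
    [[0, 0, 0], 0, 1],
    [[0, 0, 0], 0, 1],
  ],
)

```text
time_s: 8.05
ee_pos: [568.4, 174.8, 105.3]
ee_rot: [179.9, -0.0, 91.2]
force: [0.6, 0.3, -1.9]
gripper_width: 19.9
gripper_force: 40.0
```

Emit:
move_arm(
  plan=[
    [[0, 0, -0.8], 0, 1],
    [[0, 0, -0.5], 0, 1],
    [[0, 0, -0.2], 0, 1],
    [[0, 0, 0], 0, 1],
    [[0, 0, 0], 0, 1],
  ],
)

```text
time_s: 8.55
ee_pos: [567.6, 174.6, 88.9]
ee_rot: [-180.0, 0.0, 91.2]
force: [0.1, 0.1, -2.0]
gripper_width: 19.5
gripper_force: 40.0
```

Emit:
move_arm(
  plan=[
    [[0, 0, -0.1], 0, 1],
    [[0, 0, -0.1], 0, 1],
    [[0, 0, 0], 0, 1],
  ],
)

```text
time_s: 8.85
ee_pos: [567.5, 174.6, 86.9]
ee_rot: [-180.0, 0.0, 91.2]
force: [-0.1, 0.8, -1.6]
gripper_width: 19.7
gripper_force: 40.0
```

Emit:
move_arm(
  plan=[
    [[0, 0, -0.1], 0, 1],
    [[0, 0, 0], 0, 1],
    [[0, 0, 0], 0, 1],
  ],
)

```text
time_s: 9.15
ee_pos: [567.7, 174.6, 86.4]
ee_rot: [180.0, -0.0, 91.2]
force: [-0.3, 1.2, 1.7]
gripper_width: 20.0
gripper_force: 40.0
```

Emit:
move_arm(
  plan=[
    [[0, 0, -0.1], 0, 1],
    [[0, 0, 0], 0, 1],
    [[0, 0, 0], 0, 1],
  ],
)

```text
time_s: 9.45
ee_pos: [567.9, 174.7, 85.7]
ee_rot: [179.9, -0.0, 91.2]
force: [-2.5, 1.5, 5.6]
gripper_width: 19.8
gripper_force: 40.0
```

Emit:
move_arm(
  plan=[
    [[0, 0, 0], 0, 0.76],
    [[0, 0, 0], 0, 0.7],
    [[0, 0, 0], 0, 0.6],
    [[0, 0, 0], 0, 0.5],
    [[0, 0, 0], 0, 0.5],
  ],
)

```text
time_s: 9.95
ee_pos: [567.6, 174.6, 84.8]
ee_rot: [-180.0, 0.0, 91.2]
force: [0.2, 0.8, 0.4]
gripper_width: 45.3
gripper_force: 0.0
```

Emit:
move_arm(
  plan=[
    [[0, 0, 0.5], 0, 0.5],
    [[0, 0, 1.5], 0, 0.5],
    [[0, 0, 2.5], 0, 0.5],
    [[0, 0, 3], 0, 0.5],
    [[0, 0, 0], 0, 0.5],
  ],
)

```text
time_s: 10.45
ee_pos: [570.3, 175.4, 164.7]
ee_rot: [179.5, -0.1, 91.2]
force: [0.7, -1.5, 0.1]
gripper_width: 46.0
gripper_force: 0.0
```

```bash
python3 - <<'E'
from look import *
p=env.grab_frame('scene'); P=cloud(p); save(p,'s5.png'); st()
for l in ['knob_top','level','shelf_spot','bubble']: print(l,[(np.round(q['point']),round(q['score'],2),at_d(p,q['point'])) for q in env.landmark_of(p,l)[:1]])
m=(P[...,2]>96)&(P[...,2]<118)&(abs(P[...,0]-568)<60)&(abs(P[...,1]-175)<110); n,lab,s_,_=cv2.connectedComponentsWithStats(m.astype(np.uint8)); i=1+np.argmax(s_[1:,4]); q=P[lab==i]; print('level',len(q),cv2.minAreaRect(q[:,:2].astype(np.float32)),np.median(q,0))
k=(P[...,2]>95)&(P[...,2]<125)&(abs(P[...,0]-570)<30)&(abs(P[...,1]-33)<30); q=P[k]; print('knob',cv2.minEnclosingCircle(q[:,:2].astype(np.float32)))
cv2.imwrite('pics/s5c.png',cv2.resize(cv2.cvtColor(p['frame'][120:320,160:420],cv2.COLOR_RGB2BGR),None,fx=3,fy=3,interpolation=cv2.INTER_CUBIC))
E
```

```text
10.5 [569.02 175.05 162.53] [179.7   -0.08  91.16] F [-0.53  0.29  0.43] T [ 0.04 -0.07  0.01] 45.29497639563461 0.0 q6 14.831496892998686
knob_top [(array([269., 244.]), 0.64, array([522.35, 260.93,  74.34]))]
level [(array([293., 323.]), 0.72, array([365.63, 329.8 ,   6.71]))]
shelf_spot [(array([282., 209.]), 0.78, array([561.51, 184.33, 100.11]))]Traceback (most recent call last):
  File "<stdin>", line 3, in <module>
ValueError: it knows: clip_tin, desk_shelf, foot, knob_top, level, pad, shelf_spot, speaker, tape, tool_tray
```

Emit:
move_arm(
  plan=[
    [[0.1, -2.5, 0], -8.5, 0.45],
    [[0.1, -3.5, 0], -8.5, 0.45],
    [[0.1, -3.5, 0], -8.5, 0.45],
    [[0, -2.5, 0], -8.5, 0.45],
    [[0, -2.2, 0], -8.5, 0.45],
  ],
)

```text
time_s: 11.15
ee_pos: [569.7, 31.1, 158.6]
ee_rot: [-179.9, 0.1, 48.3]
force: [0.4, 0.5, -0.7]
gripper_width: 50.1
gripper_force: 0.0
```

Emit:
move_arm(
  plan=[
    [[0, 0, 0], -8.5, 0.45],
    [[0, 0, 0], -8.5, 0.45],
    [[0, 0, 0], 0, 0.45],
    [[0, 0, 0], 0, 0.45],
  ],
)

```text
time_s: 11.55
ee_pos: [570.1, 32.6, 159.1]
ee_rot: [-180.0, 0.1, 31.8]
force: [-0.0, 0.7, 0.2]
gripper_width: 50.2
gripper_force: 0.0
```

```bash
python3 - <<'E'
from look import *
st()
p=env.grab_frame('scene'); P=cloud(p)
cv2.imwrite('pics/s5c.png',cv2.resize(cv2.cvtColor(p['frame'][140:320,190:380],cv2.COLOR_RGB2BGR),None,fx=3.2,fy=3.2,interpolation=cv2.INTER_CUBIC))
m=(P[...,2]>99)&(P[...,2]<118)&(abs(P[...,0]-568)<60)&(P[...,1]>80)&(P[...,1]<280); n,lab,s_,_=cv2.connectedComponentsWithStats(m.astype(np.uint8)); i=1+np.argmax(s_[1:,4]); q=P[lab==i]; print('level',len(q),cv2.minAreaRect(q[:,:2].astype(np.float32)),np.median(q,0))
for c in ['scene','wrist','side']:
    if c!='scene': p=env.grab_frame(c); P=cloud(p)
    k=(P[...,2]>106)&(P[...,2]<120)&(abs(P[...,0]-570)<30)&(abs(P[...,1]-33)<30); q=P[k]
    if len(q): print(c,'knob',len(q),cv2.minEnclosingCircle(q[:,:2].astype(np.float32)),np.percentile(q[:,2],[50,90]))
    print([(np.round(q['point']),round(q['score'],2),at_d(p,q['point'])) for q in env.landmark_of(p,'knob_top')[:1]])
    if c=='wrist': save(p,'w5.png')
E
```

```text
11.55 [570.08  32.65 159.07] [-179.95    0.09   31.84] F [-0.02  0.68  0.24] T [-0.04 -0.04 -0.01] 50.20858570582462 0.0 q6 60.2882629095405
level 394 ((565.6397705078125, 176.10723876953125), (21.478273391723633, 160.28285217285156), 0.7374327778816223) [563.98 174.48 103.45]
scene knob 104 ((571.0704345703125, 33.374916076660156), 17.502126693725586) [111.45 113.61]
[(array([325., 171.]), 0.56, array([573.38,  25.5 , 111.89]))]
wrist knob 2082 ((574.2970581054688, 30.26524543762207), 17.630264282226562) [112.86 113.85]
[(array([328., 211.]), 0.93, array([574.58,  32.16, 113.53]))]
side knob 81 ((577.3931884765625, 30.292627334594727), 16.85466957092285) [112.15 113.27]
[(array([294., 191.]), 0.47, array([573.6 ,  26.29, 114.19]))]
```

View pics/s5c.png

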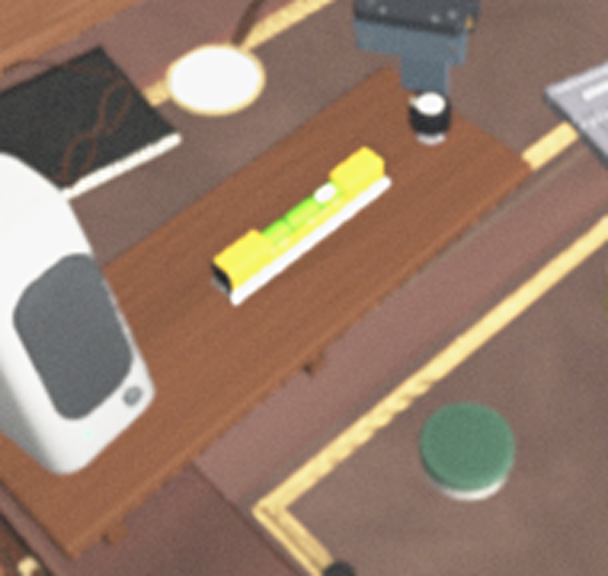

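View pics/w5.png

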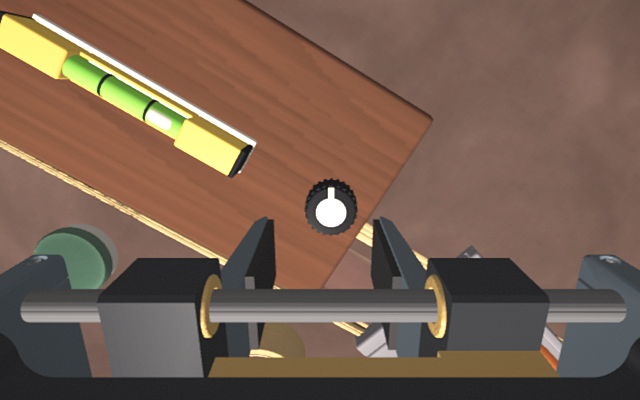

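The level lies flat along the board with the bubble against its right (knob) end. In the wrist picture the knob is at (331,208), between the fingers. Next I refine its centre.

```bash
python3 - <<'E'
from look import *
st()
p=env.grab_frame('wrist'); P=cloud(p)
k=(P[...,2]>110.5)&(P[...,2]<118)&(abs(P[...,0]-572)<25)&(abs(P[...,1]-33)<25); q=P[k]; print(len(q),q.mean(0),cv2.minEnclosingCircle(q[:,:2].astype(np.float32)),cv2.minAreaRect(q[:,:2].astype(np.float32)))
vv,uu=np.nonzero(k); e=cv2.fitEllipse(cv2.convexHull(np.c_[uu,vv].astype(np.int32))); print(e,at_z(p,e[0],113.5))
w=k&(p['frame'].min(-1)>170); vv,uu=np.nonzero(w); print('white',len(uu),cv2.minEnclosingCircle(P[w][:,:2].astype(np.float32)))
for i in range(2): 
  p=env.grab_frame('wrist'); q=env.landmark_of(p,'knob_top')[0]; print(q['point'],at_z(p,q['point'],113.5))
E
```

```text
11.85 [570.57  32.8  159.92] [179.99   0.01  31.72] F [-0.17 -0.16  0.54] T [ 0.02 -0.11 -0.03] 49.91160809429952 0.0 q6 60.42042647258475
1866 [575.2   30.74 112.93] ((574.7334594726562, 30.41913604736328), 17.28917694091797) ((574.7640380859375, 30.018001556396484), (33.128482818603516, 32.779048919677734), 73.020263671875)
((330.6416931152344, 210.52908325195312), (48.96235275268555, 51.30844497680664), 84.13272094726562) [575.89  30.87 113.5 ]
white 749 ((577.7222900390625, 31.78302574157715), 13.22420883178711)
[326.3, 212.1] [573.52  32.63 113.5 ]
[327.2, 211.8] [574.01  32.19 113.5 ]
```

Emit:
move_arm(
  plan=[
    [[0.4, -0.15, -1.5], 0, 0.45],
    [[0, 0, -2.5], 0, 0.45],
    [[0, 0, -1.8], 0, 0.45],
    [[0, 0, -1.0], 0, 0.45],
    [[0, 0, 0], 0, 0.45],
  ],
  squeeze=5,
)

```text
time_s: 12.6
ee_pos: [573.7, 31.1, 90.7]
ee_rot: [-179.9, 0.1, 31.7]
force: [0.4, 0.3, 0.3]
gripper_width: 50.2
gripper_force: 0.0
```

Emit:
move_arm(
  plan=[
    [[0, 0, 0], 0, 0.55],
    [[0, 0, 0], 0, 0.6],
    [[0, 0, 0], 0, 0.7],
    [[0, 0, 0], 0, 0.7],
  ],
  squeeze=5,
)

```text
time_s: 13.0
ee_pos: [575.8, 30.5, 93.0]
ee_rot: [179.8, -0.1, 31.7]
force: [1.9, -2.5, 1.0]
gripper_width: 32.9
gripper_force: 5.0
```

Emit:
move_arm(
  plan=[
    [[0.03, -0.07, 0], 0, 0.75],
    [[0, 0, 0], 0, 1],
    [[0, 0, 0], 0, 1],
    [[0, 0, 0], 0, 1],
  ],
  squeeze=40,
)

```text
time_s: 13.4
ee_pos: [575.7, 30.3, 92.8]
ee_rot: [179.9, -0.1, 31.7]
force: [1.5, -2.2, 5.3]
gripper_width: 31.9
gripper_force: 40.0
```

Emit:
move_arm(
  plan=[
    [[0, -0.05, -0.1], 0, 1],
    [[0, -0.05, -0.1], 0, 1],
    [[0, 0, 0], 0, 1],
    [[0, 0, 0], 0, 1],
  ],
)

```text
time_s: 13.8
ee_pos: [575.6, 29.5, 90.9]
ee_rot: [179.9, -0.1, 31.6]
force: [1.5, -2.4, 6.2]
gripper_width: 32.2
gripper_force: 39.9
```

Emit:
move_arm(
  plan=[
    [[0, -0.05, -0.1], 0, 1],
    [[0, 0, 0], 0, 1],
    [[0, 0, 0], 0, 1],
  ],
)

```text
time_s: 14.1
ee_pos: [575.6, 29.1, 89.9]
ee_rot: [180.0, -0.1, 31.6]
force: [0.8, -1.1, 7.2]
gripper_width: 32.1
gripper_force: 39.9
```

Emit:
move_arm(
  plan=[
    [[0, -0.05, -0.1], 0, 1],
    [[0, 0, 0], 0, 1],
    [[0, 0, 0], 0, 1],
  ],
)

```text
time_s: 14.4
ee_pos: [575.7, 28.8, 89.3]
ee_rot: [180.0, -0.1, 31.6]
force: [0.6, -1.3, 9.3]
gripper_width: 32.0
gripper_force: 39.9
```

Emit:
move_arm(
  plan=[
    [[0, -0.05, -0.1], 0, 1],
    [[0, 0, 0], 0, 1],
    [[0, 0, 0], 0, 1],
  ],
)

```text
time_s: 14.7
ee_pos: [575.8, 28.7, 89.2]
ee_rot: [180.0, -0.2, 31.6]
force: [-1.0, 0.2, 13.1]
gripper_width: 32.1
gripper_force: 39.9
```

```bash
python3 - <<'E'
from look import *
st(); p=env.grab_frame('wrist'); save(p,'w6.png')
E
```

```text
14.7 [575.82  28.65  89.22] [179.99  -0.19  31.62] F [-1.03  0.15 13.09] T [ 0.28  0.25 -0.  ] 32.07210501227366 39.89585816860199 q6 59.982183398971266
```

View pics/w6.png

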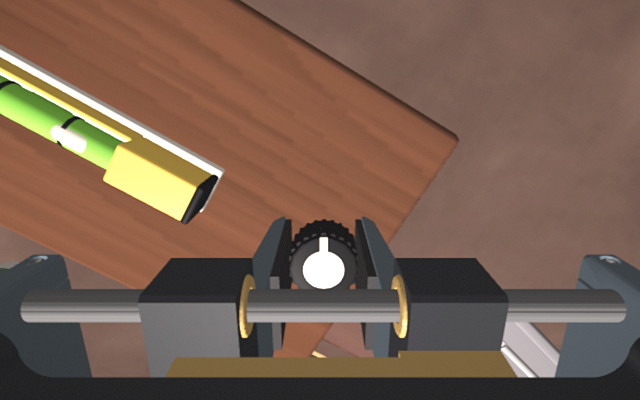

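The foot is on the desk with 13 N of push. The bubble straddles the line nearest the knob, around (70,130), so it is about 15 mm off, which is about 1.2 rad counter-clockwise.

Emit:
move_arm(
  plan=[
    [[0, 0, -0.1], 4, 1],
    [[0, 0, 0], 6, 1],
    [[0, 0, 0], 6, 1],
    [[0, 0, 0], 4, 1],
    [[0, 0, 0], 0, 1],
  ],
)

```text
time_s: 15.25
ee_pos: [575.3, 28.7, 89.1]
ee_rot: [180.0, -0.2, 51.7]
force: [-3.7, -0.8, 19.2]
gripper_width: 32.1
gripper_force: 39.9
```

Emit:
move_arm(
  plan=[
    [[0, 0, 0], 6, 1],
    [[0, 0, 0], 7, 1],
    [[0, 0, 0], 7, 1],
    [[0, 0, 0], 6, 1],
    [[0, 0, 0], 4, 1],
  ],
)

```text
time_s: 15.75
ee_pos: [574.8, 28.3, 88.8]
ee_rot: [180.0, -0.1, 81.8]
force: [-3.6, -1.3, 18.4]
gripper_width: 32.3
gripper_force: 40.0
```

Emit:
move_arm(
  plan=[
    [[0, 0, 0], 0, 1],
    [[0, 0, 0], 0, 1],
    [[0, 0, 0], 0, 1],
    [[0, 0, 0], 0, 1],
    [[0, 0, 0], 0, 1],
  ],
)

```text
time_s: 16.25
ee_pos: [574.8, 28.3, 88.8]
ee_rot: [179.9, -0.0, 81.7]
force: [-3.1, -1.1, 17.9]
gripper_width: 32.2
gripper_force: 40.0
```

Emit:
move_arm(
  plan=[
    [[0, 0, 0], 0, 1],
    [[0, 0, 0], 0, 1],
    [[0, 0, 0], 0, 1],
    [[0, 0, 0], 0, 1],
    [[0, 0, 0], 0, 1],
  ],
)

```text
time_s: 16.75
ee_pos: [574.8, 28.3, 88.8]
ee_rot: [179.9, -0.0, 81.6]
force: [-3.6, -1.6, 20.0]
gripper_width: 31.9
gripper_force: 40.0
```

```bash
cat > bub.py <<'E'
from look import *
# level-frame profile along the vial, rendered by projecting the level axis into each camera
st()
T=np.array([567.7,174.6]); 
for c in ['wrist','scene']:
    p=env.grab_frame(c); save(p,f'b_{c}_{env.state()["time_s"]:.1f}.png')
    print(c,p['frame'].shape,p['position'])
E
python3 bub.py; ls pics
```

```text
16.75 [574.8   28.26  88.82] [179.95  -0.05  81.65] F [-3.64 -1.58 20.  ] T [-0.15  0.95  0.02] 31.899102333064818 39.988372921943665 q6 9.97260441339967
wrist (400, 640, 3) [586.95 111.79 259.55]
scene (400, 640, 3) [ 72.25 554.85 814.32]
b_scene_16.9.png
b_wrist_16.8.png
s5.png
s5c.png
scene0.png
side0.png
w1.png
w2.png
w3.png
w4.png
w5.png
w6.png
```

```bash
cat > bub.py <<'E'
from look import *
def prof(c,z=100.,yaw=91.2,ctr=(567.7,174.6)):
    p=env.grab_frame(c); Rm=rot(p['orientation']); a=np.radians(yaw); u=np.array([np.cos(a),np.sin(a),0]); n=np.array([-u[1],u[0],0])
    t=np.arange(-90,90.5,.5); s=np.arange(-15,15.5,.5)
    X=np.array([*ctr,z])+t[None,:,None]*u+s[:,None,None]*n
    C=(X-p['position'])@Rm; m=(C[...,:2]/C[...,2:]*f(p)+[p['cx'],p['cy']]).astype(np.float32)
    im=cv2.remap(p['frame'],m[...,0],m[...,1],cv2.INTER_CUBIC,borderValue=0)
    return t,s,im
if __name__=='__main__':
    st(); ims=[]
    for c in ['wrist','scene']:
        t,s,im=prof(c); ims.append(cv2.resize(im,(760,130)))
        g=im.astype(int); green=(g[...,1]-g[...,0]>25)&(g[...,1]-g[...,2]>40)
        rows=green.sum(1); r=np.argmax(np.convolve(rows,np.ones(7),'same')); print(c,'row s',s[r],rows[r])
        sl=g[max(r-4,0):r+5].mean(0)
        for k in range(80,281,4): print(t[k],sl[k].round().astype(int),end=' ')
        print()
    cv2.imwrite('pics/prof%.1f.png'%env.state()['time_s'],cv2.cvtColor(np.vstack(ims),cv2.COLOR_RGB2BGR))
E
python3 bub.py; ls pics/prof*
```

```text
16.85 [574.81  28.27  88.82] [179.95  -0.04  81.66] F [-3.96 -1.65 18.62] T [-0.12  0.93  0.06] 32.04155466388867 39.9883908033371 q6 9.968471159278794
wrist row s -1.0 20
-50.0 [255 252 141] -48.0 [255 252 142] -46.0 [255 252 142] -44.0 [255 252 142] -42.0 [255 252 142] -40.0 [218 211  92] -38.0 [177 239 105] -36.0 [177 239 105] -34.0 [177 238 105] -32.0 [176 238 104] -30.0 [178 240 105] -28.0 [0 0 0] -26.0 [0 0 0] -24.0 [0 0 0] -22.0 [0 0 0] -20.0 [0 0 0] -18.0 [0 0 0] -16.0 [0 0 0] -14.0 [0 0 0] -12.0 [0 0 0] -10.0 [0 0 0] -8.0 [0 0 0] -6.0 [0 0 0] -4.0 [0 0 0] -2.0 [0 0 0] 0.0 [0 0 0] 2.0 [0 0 0] 4.0 [0 0 0] 6.0 [0 0 0] 8.0 [0 0 0] 10.0 [0 0 0] 12.0 [0 0 0] 14.0 [0 0 0] 16.0 [0 0 0] 18.0 [0 0 0] 20.0 [0 0 0] 22.0 [0 0 0] 24.0 [0 0 0] 26.0 [0 0 0] 28.0 [0 0 0] 30.0 [0 0 0] 32.0 [0 0 0] 34.0 [0 0 0] 36.0 [0 0 0] 38.0 [0 0 0] 40.0 [0 0 0] 42.0 [0 0 0] 44.0 [0 0 0] 46.0 [0 0 0] 48.0 [0 0 0] 50.0 [0 0 0] 
scene row s 9.0 132
-50.0 [247 247 109] -48.0 [247 247 112] -46.0 [247 247 113] -44.0 [249 245 105] -42.0 [244 241  90] -40.0 [228 242  83] -38.0 [215 245  87] -36.0 [212 247  91] -34.0 [214 247  93] -32.0 [216 247 100] -30.0 [219 247 106] -28.0 [220 247 108] -26.0 [218 247 100] -24.0 [216 247  96] -22.0 [217 247 100] -20.0 [211 247 102] -18.0 [197 244 104] -16.0 [201 244 111] -14.0 [215 246 119] -12.0 [222 247 117] -10.0 [224 247 119] -8.0 [226 247 123] -6.0 [228 247 128] -4.0 [225 247 119] -2.0 [220 247 105] 0.0 [217 247  96] 2.0 [215 247  91] 4.0 [215 247  94] 6.0 [217 247  96] 8.0 [214 247  96] 10.0 [204 247  91] 12.0 [179 242  85] 14.0 [176 241  83] 16.0 [200 246  93] 18.0 [216 248 104] 20.0 [223 247 111] 22.0 [222 247 108] 24.0 [217 247  97] 26.0 [217 247  99] 28.0 [221 247 107] 30.0 [223 247 111] 32.0 [230 247 112] 34.0 [243 247 114] 36.0 [248 247 114] 38.0 [247 247 114] 40.0 [247 247 113] 42.0 [247 247 116] 44.0 [247 247 114] 46.0 [247 247 112] 48.0 [247 247 114] 50.0 [247 247 115] 
pics/prof16.9.png
```

View pics/prof16.9.png

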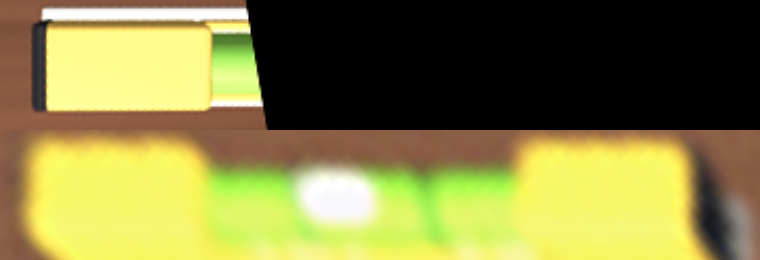

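```bash
cat > bub2.py <<'E'
from bub import *
def one(c,v=1):
    t,s,im=prof(c); g=im.astype(float)
    w=np.abs(t)<34
    # vial rows: strongly non-yellow (r well below g)
    gm=((g[...,1]-g[...,0])>20)&w[None,:]
    r=gm.sum(1); rows=np.where(r>0.5*r.max())[0]
    b=g[rows][:,:,2].mean(0); gr=g[rows][:,:,1].mean(0)
    if v: 
        print(c,'rows',s[rows[[0,-1]]])
        for k in np.where(w)[0][::4]: print(t[k],int(b[k]),int(gr[k]),end=' | ')
        print()
    L=[]
    for lo,hi in((-26,-11),(5,20)):
        q=(t>lo)&(t<hi); d=np.clip(np.median(gr[w])-gr,0,None)*q; L.append((d*t).sum()/d.sum())
    q=(t>L[0]-10)&(t<L[1]+10); bb=np.clip(b-(np.percentile(b[q],30)+b[q].max())/2,0,None)*q
    c0=(bb*t).sum()/bb.sum(); print(c,'lines',np.round(L,1),'bubble',round(c0,1),'off',round((c0-sum(L)/2)*30/(L[1]-L[0]),1))
if __name__=='__main__':
    st(); one('scene'); one('side')
E
python3 bub2.py
```

```text
16.95 [574.8   28.26  88.82] [179.95  -0.05  81.65] F [-4.32 -0.72 19.58] T [-0.13  0.94  0.04] 32.17985248384813 39.9883496761322 q6 9.96979425435085
scene rows [-5.5 11.5]
-33.5 88 240 | -31.5 89 239 | -29.5 92 240 | -27.5 92 240 | -25.5 87 239 | -23.5 87 237 | -21.5 101 232 | -19.5 135 234 | -17.5 174 241 | -15.5 194 244 | -13.5 201 246 | -11.5 199 245 | -9.5 200 246 | -7.5 201 245 | -5.5 201 244 | -3.5 187 242 | -1.5 148 241 | 0.5 105 239 | 2.5 86 239 | 4.5 87 240 | 6.5 87 237 | 8.5 84 231 | 10.5 78 222 | 12.5 78 225 | 14.5 81 234 | 16.5 86 240 | 18.5 92 240 | 20.5 93 240 | 22.5 91 240 | 24.5 89 239 | 26.5 91 239 | 28.5 92 239 | 30.5 93 239 | 32.5 96 241 | 
scene lines [-21.2  11. ] bubble -10.1 off -4.6
side rows [-13.5   4.5]
-33.5 89 207 | -31.5 88 206 | -29.5 89 206 | -27.5 91 203 | -25.5 97 200 | -23.5 107 199 | -21.5 119 197 | -19.5 131 197 | -17.5 142 198 | -15.5 149 199 | -13.5 153 202 | -11.5 156 204 | -9.5 155 207 | -7.5 148 208 | -5.5 137 209 | -3.5 123 210 | -1.5 110 209 | 0.5 100 209 | 2.5 91 206 | 4.5 86 201 | 6.5 82 197 | 8.5 81 193 | 10.5 81 192 | 12.5 82 193 | 14.5 84 195 | 16.5 86 199 | 18.5 87 203 | 20.5 88 205 | 22.5 89 207 | 24.5 91 208 | 26.5 94 210 | 28.5 99 213 | 30.5 104 216 | 32.5 110 219 | 
side lines [-19.5  11.3] bubble -11.9 off -7.6
```

The rectified scene view shows the bubble still towards the knob end: its centre is at t=-10, and the lines' middle is at about -4. That is about 6.5 mm, or about 30° more.

Emit:
move_arm(
  plan=[
    [[0, 0, 0.05], 5, 1],
    [[0, 0, 0], 7, 1],
    [[0, 0, 0], 7, 1],
    [[0, 0, 0], 7, 1],
    [[0, 0, 0], 4, 1],
  ],
)

```text
time_s: 17.55
ee_pos: [574.1, 27.7, 88.8]
ee_rot: [-180.0, 0.0, 111.9]
force: [-3.9, -3.5, 17.2]
gripper_width: 32.2
gripper_force: 40.0
```

Emit:
move_arm(
  plan=[
    [[0, 0, 0], 0, 1],
    [[0, 0, 0], 0, 1],
    [[0, 0, 0], 0, 1],
    [[0, 0, 0], 0, 1],
    [[0, 0, 0], 0, 1],
  ],
)

```text
time_s: 18.05
ee_pos: [574.1, 27.7, 88.8]
ee_rot: [-180.0, 0.0, 111.7]
force: [-4.5, -2.9, 16.8]
gripper_width: 32.2
gripper_force: 40.0
```

Emit:
move_arm(
  plan=[
    [[0, 0, 0], 0, 1],
    [[0, 0, 0], 0, 1],
    [[0, 0, 0], 0, 1],
    [[0, 0, 0], 0, 1],
    [[0, 0, 0], 0, 1],
  ],
)

```text
time_s: 18.55
ee_pos: [574.2, 27.7, 88.8]
ee_rot: [-180.0, 0.0, 111.7]
force: [-4.1, -2.5, 17.4]
gripper_width: 31.9
gripper_force: 40.0
```

Emit:
move_arm(
  plan=[
    [[0, 0, 0], 0, 1],
    [[0, 0, 0], 0, 1],
    [[0, 0, 0], 0, 1],
    [[0, 0, 0], 0, 1],
    [[0, 0, 0], 0, 1],
  ],
)

```text
time_s: 19.05
ee_pos: [574.2, 27.7, 88.8]
ee_rot: [-180.0, 0.0, 111.7]
force: [-3.6, -3.8, 17.7]
gripper_width: 32.1
gripper_force: 40.0
```

```bash
python3 bub2.py
```

```text
19.05 [574.16  27.67  88.83] [-179.95    0.01  111.68] F [-3.59 -3.76 17.7 ] T [-0.51  0.97  0.07] 32.12215226659683 39.98525083065033 q6 -20.033301725654102
scene rows [-5.  11.5]
-33.5 87 240 | -31.5 89 240 | -29.5 92 240 | -27.5 94 241 | -25.5 92 240 | -23.5 87 236 | -21.5 82 226 | -19.5 79 223 | -17.5 84 231 | -15.5 97 240 | -13.5 130 243 | -11.5 173 244 | -9.5 196 247 | -7.5 201 246 | -5.5 202 246 | -3.5 200 247 | -1.5 198 246 | 0.5 195 246 | 2.5 185 244 | 4.5 151 242 | 6.5 102 236 | 8.5 78 228 | 10.5 75 226 | 12.5 80 233 | 14.5 84 238 | 16.5 88 241 | 18.5 92 241 | 20.5 96 242 | 22.5 93 241 | 24.5 89 241 | 26.5 90 241 | 28.5 93 241 | 30.5 95 241 | 32.5 98 244 | 
scene lines [-20.1  10.1] bubble -4.1 off 0.9
side rows [-14.    4.5]
-33.5 89 208 | -31.5 89 208 | -29.5 88 207 | -27.5 86 204 | -25.5 84 200 | -23.5 83 197 | -21.5 86 194 | -19.5 93 194 | -17.5 105 195 | -15.5 118 197 | -13.5 131 199 | -11.5 143 203 | -9.5 150 207 | -7.5 154 209 | -5.5 156 210 | -3.5 154 210 | -1.5 147 210 | 0.5 135 209 | 2.5 120 207 | 4.5 105 203 | 6.5 93 199 | 8.5 86 196 | 10.5 83 195 | 12.5 83 195 | 14.5 84 197 | 16.5 86 200 | 18.5 87 203 | 20.5 88 205 | 22.5 90 207 | 24.5 91 208 | 26.5 95 210 | 28.5 99 212 | 30.5 105 216 | 32.5 111 218 | 
side lines [-19.2  11.4] bubble -6.2 off -2.3
```

The bubble is centred to about 1 mm in both cameras, the push is about 17 N, and the knob is still held. I hand in.

```bash
python3 -c "
from workcell import env
print(env.job_done())"
```

```text
the job is handed in; nothing more can be done
None
```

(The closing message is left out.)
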